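# Push the sample rack into the rack reader and start the reading

## Task

Push the rack of four blue-capped vials that stands before the white rack reader along the worktop into the reader's lane, all the way to the end stop, so that the sprung steel catch on the lane's left side snaps in behind it. Then press the reader's green start key down and let it come up again. Only push: the rack stays flat on the worktop and is not lifted, the vials stay standing in it, and the rack of red-capped vials, the pink flask and the brown bottle beside the work stay where they are.

Things in the scene. Friction and masses are not known exactly. Their poses are not given: they have to be found in the camera images.
- reader: rack reader, fixed: white box, dark hood, steel floor sheet level with the worktop, two aluminium rails. Origin on the worktop, on the lane's centre line at the end stop; x along the lane INTO the reader, y to the left as one looks in, z up. White box x 0 to 80 mm, y -78 to 78, 106 high. Dark hood x -32 to 0, 104 high, its opening over the lane 81 wide, 73 high
- seat (a point): point on the worktop in the lane, 50 mm before the end stop, axes as the reader: here lies the rack's origin when it is home against the end stop (its front 32 mm are then under the hood)
- lane_mouth (a point): middle of the lane's mouth on the worktop, 152 mm before the end stop, axes as the reader. The rails are 26 mm high; between them the lane is 116 mm wide at the mouth and narrows to 81 mm at 108 mm before the end stop, then stays so (the rack is 78 wide)
- catch_hook (a point): inner tip of the sprung steel catch in the left rail, 104 mm before the end stop, 34 mm left of the centre line, z 10 to 26 mm. Its slanted face looks to the mouth: the passing rack's side pushes it out by itself, at a few newtons of push, and it springs back behind the rack's rear edge when the rack is home (2 mm of play). Push within 25 mm of the middle of the rear face to stay clear of it
- catch (a joint): hinge angle of the catch, rad: 0 = sprung fully in, 0.05 to 0.08 while the rack's side holds it out
- start_key (a joint): travel of the green start key, m: 0 = up, 0.004 = fully down; sprung, 1.2 N to start and 4 N to bottom
- key_top (a point): centre of the top of the round green start key, 23 mm across, on the white box, 116 mm above the worktop, 8 mm above its black bezel; it moves straight down
- rack_blue: clear rack with four blue-capped vials, loose, about 0.16 kg; 78 (its x) by 100 (its y) by 36 mm high, origin under its centre. End faces y = -50, +50: flat cheeks 62 wide, 4 to 35 high. Long sides x = -39, +39: bars at heights 0-4, 16-20, 32-36. Goes in lengthwise, either end first; starts before the mouth, its y axis within 0.35 rad of the lane's line, up to 55 mm off it sideways
- blue1: blue-capped vial in the rack, 15 mm thick, 56 high, top 60 above the worktop; origin at the centre of its foot, z up
- blue2: blue-capped vial in the rack, as blue1
- blue3: blue-capped vial in the rack, as blue1
- blue4: blue-capped vial in the rack, as blue1
- rack_red: bystander: the same kind of rack with three red-capped vials, 78 by 100 by 36 mm, loose; origin under its centre
- flask: bystander: conical glass flask with pink liquid, 62 mm across, 100 high, loose; origin under its centre
- bottle: bystander: brown bottle with a black cap, 44 mm across, 114 high, loose; origin under its centre

How it is judged:
By the outcome, as a careful person would: the job done as asked, in the order asked, and still so for the second after the job is handed in, with the robot touching nothing.
It also fails if it takes over 72 s, if anything falls off the work surface, if the arm or the gripper's body presses on something with over 40 N, if the wrist force passes 120 N, or if a joint passes its speed limit or range.

## Robot

A 6-joint arm with a two-finger parallel gripper is mounted at the origin on a cart in front of the work surface, level with it; the furniture and walls round the work are solid. World frame = base frame: x ahead of the robot, y to its left, z up, the work surface at z = 0. Lengths are in mm, angles in rad, forces in N, time in s.
With the tool pointing down it reaches from about 350 to 975 mm from the base axis. Payload 7.1 kg.
Tool frame: the origin (TCP) lies on the front face of the gripper's body, between the roots of the fingers; the fingertips stand 80 mm ahead of it and the grasp point (between the pads) lies 61 mm ahead of it (env.tips_ahead is the distance from the TCP to the fingertips, in mm); z points along the fingers, y is the line along which they close (so a half turn about z gives the same grasp; the last joint's range is limited). The gripper opens to 88 mm and grips with 3 to 60 N. Pads are 20 mm wide; open, the fingers measure 115 mm over their backs; the gripper's body (75 mm by 178 mm) begins 61 mm behind the grasp point.
Start: joints at [-1.167, 0.423, 1.63, -0, 1.089, -0.019], TCP at [256.462, -569.941, 302.675] pointing down, gripper open.
Joint ranges: [-3, 3], [-0.9, 2.11], [0.09, 2.58], [-1.31, 4.45], [0.11, 2.69], [-2.54, 2.54]. Speed limits (rad/s): [2.39, 2.39, 3.01, 3.14, 3.14, 3.14].

## Interface

Orientations are given as a unit quaternion [x, y, z, w].
In Python, from station import env, set_gripper, viewer, workorder gives the robot as it stands. Calls block until the motion is done:
- env.reach(position, orientation): joint-space move of the TCP to a pose.
- env.move_l(position, rot=None, rate=150, f_stop=None): straight line of the TCP; rot=None keeps the orientation; rate is the mean speed in mm/s. With f_stop (N) it stops when the force on the tool has changed by that much, and returns True; else False.
- env.move_joints(angles): joint-space move.
- set_gripper(opening): finger opening in mm; the grip force is fixed at half the most; returns when the fingers have stopped.
- env.hold(seconds).
- env.ik(position, orientation): joint angles nearest the present ones, or None.
- env.read_state(): the state.
- viewer.camera(name): name is "side" or "top"; returns the picture (400x640x3 uint8, blue, green, red); there is no depth.
- viewer.camera_params(name): a dict with "fx", "fy", "cx", "cy" (pixels), "pose" (4x4, takes a point from camera to world coordinates). Camera axes: x right, y up, looking along -z (the intrinsics and any distortion apply to the point x, -y, -z); pixel columns grow to the right and rows downward; lengths in mm; the calibration is good to about 2 mm. A picture is of the moment at which its call begins. camera_params takes no time and is no camera call.
A pose or a line that the arm cannot do raises env.IKError and nothing moves.
- workorder.sign_off(): hands the job in; it is judged then, once.
The state is a dict: "time_s": time; "qpos": joint angles; "dq": joint speeds; "tau": joint torques, N m; "tool_pos": TCP position; "orientation": TCP orientation; "force": force on the tool from outside, world axes, zero at the start; "wrist_torque": the same for the moment, N m; "width": finger opening in mm; "grip_force": force on a finger pad.
Only numpy, scipy, OpenCV 4.12 (cv2) and the standard library are available. Lean on these libraries where they do the work, as an engineer would, in place of code of your own. Each camera call takes 0.05 s, during which the arm holds its last target. There are 200 camera calls.

## Working session

There is one attempt and no reset: what is moved stays moved. The work goes in short steps, each a Python script; the robot and the scene stay as the last script left them, time stands still between calls to the robot, and variables do not carry over. Pictures are saved under pics/ and viewed, at most 10 in all, crops included, and the job is handed in when it is done.

```bash
mkdir -p pics
python3 - <<'E'
from station import env,viewer
import cv2,json
for n in("side","top"):
    cv2.imwrite(f"pics/{n}0.png",viewer.camera(n)); p=viewer.camera_params(n); print(n,{k:(v.tolist() if hasattr(v,'tolist') else v) for k,v in p.items()})
s=env.read_state();print(s["time_s"],s["orientation"],s["force"],s["width"])
E
```

```text
side {'fx': 369.4976466324241, 'fy': 369.4976466324241, 'cx': 314.64841845122476, 'cy': 199.56494159952953, 'pose': [[0.9990167650366805, 0.0393940985322387, -0.02033735913235463, 527.5216144495587], [-0.03493112098169542, 0.41694460599825717, -0.908260431988491, -906.456046023036], [-0.02730054876020365, 0.9080778053282605, 0.4179107315056667, 565.19145230653], [0.0, 0.0, 0.0, 1.0]]}
top {'fx': 433.59797626729977, 'fy': 433.59797626729977, 'cx': 321.8798306660372, 'cy': 198.94852875100608, 'pose': [[-0.001921308488355371, 0.9911765377566263, -0.13253444674679887, 432.21035928591436], [-0.9999978367146067, -0.0017987342155216372, 0.0010445675319123923, 125.5641503449691], [0.0007969565856352121, 0.13253616697343185, 0.9911778494822164, 1250.1786255275765], [0.0, 0.0, 0.0, 1.0]]}
0.1 [ 9.77743229e-01  2.09803994e-01 -1.18173277e-04 -6.69966080e-04] [-0.30541067 -0.45243236 -0.51279371] 87.88349010533881
```

View pics/top0.png

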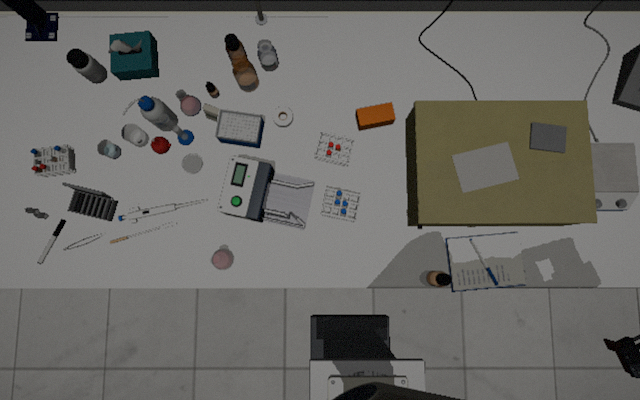

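View pics/side0.png

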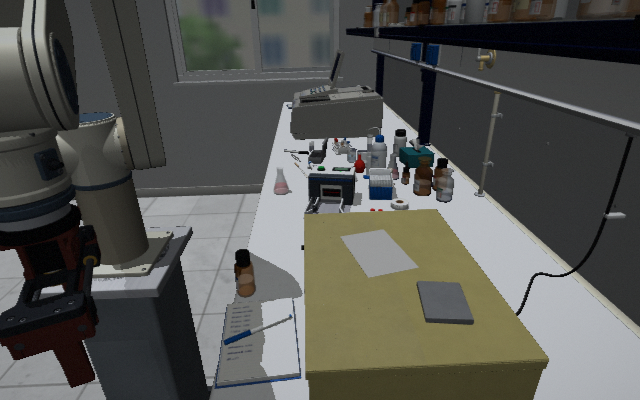

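The top view shows the reader at about (250,190) with its lane opening right (towards world -y). The blue rack is at (341,203), the red rack at (334,149), the flask at (222,257), the bottle at (438,279), and a large box from column 407 on.

```bash
cat > h.py <<'E'
import numpy as np,cv2
from station import env,viewer,set_gripper,workorder
def ray(n,uv):
    p=viewer.camera_params(n);T=np.array(p["pose"])
    d=np.array([(uv[0]-p["cx"])/p["fx"],-(uv[1]-p["cy"])/p["fy"],-1.])
    return T[:3,3],T[:3,:3]@d
def at(uv,z,n="top"):
    o,d=ray(n,uv);return (o+d*(z-o[2])/d[2])[:2]
def blobs(img,lo,hi,box,amin=4):
    x0,y0,x1,y1=box;h=cv2.cvtColor(img,cv2.COLOR_BGR2HSV)[y0:y1,x0:x1]
    m=cv2.inRange(h,np.array(lo),np.array(hi));k,_,st,c=cv2.connectedComponentsWithStats(m)
    return [(c[i]+[x0,y0],st[i,4]) for i in range(1,k) if st[i,4]>=amin]
E
python3 - <<'E'
from h import *
im=cv2.imread("pics/top0.png")
for c,b in ((((95,90,50),(130,255,255)),(315,180,365,225)),(((50,90,40),(85,255,255)),(210,150,275,225))):
    for p,a in blobs(im,*c,b): print(p,a,at(p,60 if b[0]>300 else 116))
c=im[140:240,205:425]
cv2.imwrite("pics/c.png",cv2.resize(c,(800,364),interpolation=cv2.INTER_CUBIC))
for uv in((407,105),(407,222)):print(at(uv,0),at(uv,200))
E
```

```text
[338.65 192.65] 20 [608.90222667  77.74222955]
[337.09090909 201.22727273] 22 [584.91518414  82.22617753]
[344.55 203.1 ] 20 [579.65550749  61.62886634]
[343.09090909 210.90909091] 22 [557.95192625  65.8471979 ]
[235.57142857 200.63492063] 63 [579.79211588 351.99196532]
[ 882.90841437 -131.33660287] [810.80702888 -90.23835531]
[ 531.74581162 -121.52332709] [515.82241471 -81.99497932]
```

View pics/c.png

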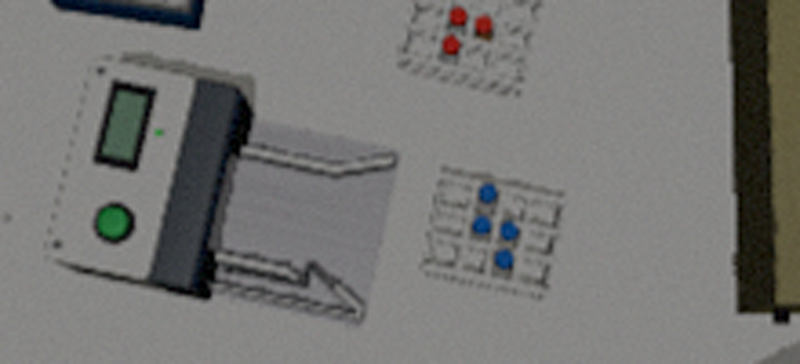

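Run:
```python
from h import *
f=lambda u,v:np.array([205+(u+.5)/3.636-.5,140+(v+.5)/3.636-.5])
def seg(n,a,b,z):
    A,B=at(f(*a),z),at(f(*b),z);print(n,A.round(1),B.round(1),"len",np.hypot(*(B-A)).round(1),"ang",np.degrees(np.arctan2(*(B-A)[::-1])).round(1))
seg("boxfront z105",(150,278),(195,78),105)
seg("boxback z106",(50,252),(98,60),106)
seg("sheet mouth z0",(362,325),(398,155),0)
seg("R rail taper (near->far)",(396,155),(335,170),26)
seg("R rail",(335,170),(243,150),26)
seg("L rail mouth/taper",(362,305),(312,265),26)
seg("rack near end z36",(545,298),(565,190),36)
seg("rack far end z36",(422,270),(443,165),36)
seg("rack side z36",(545,298),(422,270),36)
seg("rack side z36",(565,190),(443,165),36)
seg("red low side z36",(520,95),(400,66),36)
# box height from side view: find matching corner; box near-left-top corner in top (407,~222)
o,d=ray("side",(303,213));o2,d2=ray("top",(407,103+120))
A=np.c_[d,-d2];t=np.linalg.lstsq(A,o2-o,rcond=None)[0];print("box corner",o+d*t[0],o2+d2*t[1])
```

```text
boxfront z105 [539.9 325.8] [688.6 295.6] len 151.8 ang -11.5
boxback z106 [558.9 399. ] [702.1 367.7] len 146.6 ang -12.3
sheet mouth z0 [512.  175.4] [648.6 146.9] len 139.5 ang -11.8
R rail taper (near->far) [644.1 148. ] [632.3 196. ] len 49.4 ang 103.9
R rail [632.3 196. ] [648.3 268.6] len 74.3 ang 77.5
L rail mouth/taper [525.9 174.4] [557.2 213.5] len 50.1 ang 51.3
rack near end z36 [530.3  32.8] [614.5  16.2] len 85.9 ang -11.1
rack far end z36 [552.2 127.7] [634.4 111.2] len 83.9 ang -11.4
rack side z36 [530.3  32.8] [552.2 127.7] len 97.4 ang 77.0
rack side z36 [614.5  16.2] [634.4 111.2] len 97.0 ang 78.2
red low side z36 [690.   50.5] [713.4 144.7] len 97.1 ang 76.0
box corner [516.03985443 -90.9049778  154.70951879] [516.88890334 -90.86405879 154.76706812]
```

```bash
cat >> h.py <<'E'
from scipy.spatial.transform import Rotation as Ro
O=np.array([614.3,310.7]);TH=np.radians(77.8)
L=np.array([np.cos(TH),np.sin(TH)]);N=np.array([-L[1],L[0]])
def P(a,l,z): return np.r_[O+a*L+l*N,z]
def toR(xy): d=np.asarray(xy)[:2]-O; return np.array([d@L,d@N])
def Q(ang):  # tool down, tool y at angle ang (rad)
    y=np.array([np.cos(ang),np.sin(ang),0]);z=np.array([0,0,-1.]);return Ro.from_matrix(np.c_[np.cross(y,z),y,z]).as_quat()
def st(): 
    s=env.read_state();print(round(s["time_s"],2),np.round(s["tool_pos"],1),toR(s["tool_pos"]).round(1),"F",np.round(s["force"],1),"w",round(s["width"],1),"q",np.round(s["qpos"],2))
def rackcaps(im,box=(270,170,370,235)):
    c=[at(p,60) for p,a in blobs(im,(95,90,50),(130,255,255),box,8)];return np.array([toR(x) for x in c])
E
python3 - <<'E'
from h import *
print(rackcaps(cv2.imread("pics/top0.png")).round(1))
s=env.read_state()
env.reach([172,-383,300],s["orientation"]);st()
env.reach([430,0,280],Q(TH));st()
set_gripper(40)
env.reach(P(-240,-84,170),Q(TH));st()
cv2.imwrite("pics/t1.png",viewer.camera("top")[120:260,190:440].repeat(3,0).repeat(3,1))
E
```

```text
[[-228.8  -44. ]
 [-229.5  -19.6]
 [-250.8  -18.8]
 [-251.2    3.3]]
0.93 [ 172.6 -384.4  300.7] [-772.8  284.8] F [0.6 0.7 0.2] w 88.1 q [-1.18  0.12  2.06  0.    0.96 -0.03]
2.62 [430.2  -0.5 279.9] [-343.1  114.1] F [ 0.4 -0.2 -0.7] w 87.9 q [-0.03  0.17  2.06 -0.    0.91 -1.38]
4.48 [645.   58.2 170.3] [-240.4  -83.3] F [ 0.7 -1.  -0.4] w 40.1 q [ 0.07  0.62  1.65 -0.    0.87 -1.29]
```

View pics/t1.png

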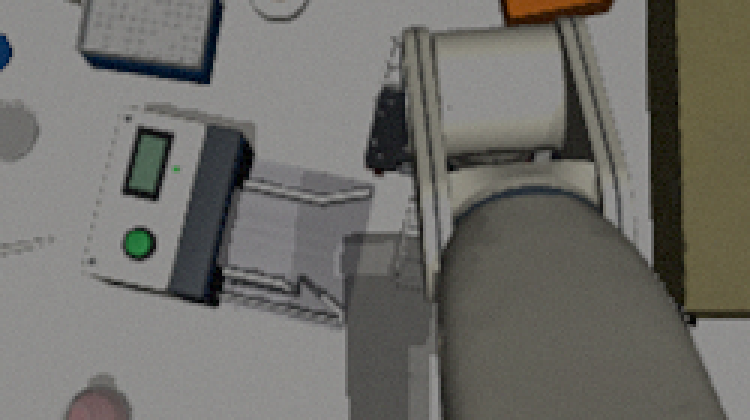

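The arm hides the racks now, but the hand is where intended between them. Next I lower it and push sideways.

Run:
```python
from h import *
print(env.move_l(P(-240,-84,89),rate=100,f_stop=8));st()
print(env.move_l(P(-240,-50,89),rate=40,f_stop=10));st()
env.move_l(P(-240,-62,89),rate=60)
env.move_l(P(-240,-84,180),rate=150)
env.reach([430,60,280],Q(TH-np.pi/2));st()
im=viewer.camera("top");cv2.imwrite("pics/t2.png",im);print(rackcaps(im).round(1))
cv2.imwrite("pics/t2c.png",im[120:260,190:440].repeat(3,0).repeat(3,1))
```

```text
False
5.49 [646.1  58.4  89.5] [-239.9  -84.4] F [ 0.1 -0.6 -0. ] w 40.0 q [ 0.07  0.74  1.66 -0.    0.74 -1.29]
False
6.49 [612.2  65.5  88.8] [-240.1  -49.8] F [ 0.1  0.  -0.3] w 39.7 q [ 0.09  0.71  1.74  0.    0.69 -1.27]
9.05 [430.2  60.  279.7] [-283.9  126.9] F [ 0.9 -0.4 -0.2] w 40.1 q [ 0.11  0.17  2.05 -0.    0.91  0.32]
[[-2.289e+02 -2.440e+01]
 [-2.294e+02  1.000e-01]
 [-2.507e+02  7.000e-01]
 [-2.508e+02  2.250e+01]]
```

View pics/t2c.png

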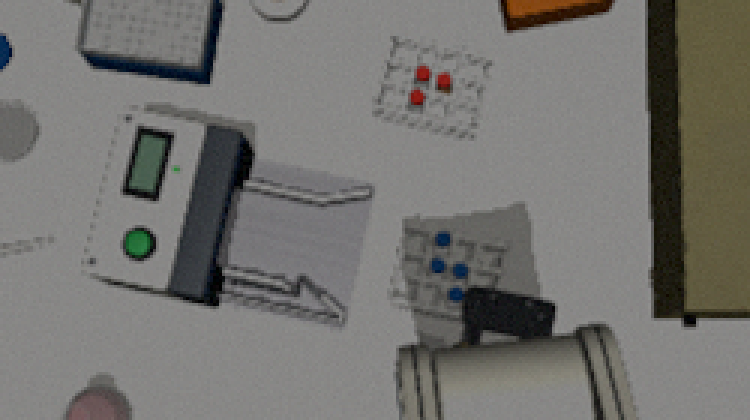

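Blue caps are now centred on the lane (lateral mean about 0, in the crop near (450,265)), and the red rack is unmoved. Next comes the push from behind.

Run:
```python
from h import *
q=Q(TH-np.pi/2)
set_gripper(20)
env.reach(P(-318,0,170),q)
print(env.move_l(P(-318,0,89),rate=100,f_stop=8));st()
print(env.move_l(P(-170,0,89),rate=50,f_stop=12));st()
print(env.move_l(P(-95,0,89),rate=20,f_stop=12));st()
```

```text
False
11.32 [ 5.475e+02 -1.000e-01  8.950e+01] [-3.179e+02 -3.000e-01] F [-0.2 -0.7  0.3] w 20.2 q [-0.02  0.64  1.9   0.    0.6   0.19]
True
13.2 [569.1  99.4  88.8] [-216.    -0.5] F [ 0.2 -0.   0.9] w 19.7 q [ 0.15  0.67  1.83 -0.    0.64  0.37]
True
17.71 [590.  201.6  88.6] [-111.8    0.7] F [-0.2  0.4 -0.5] w 20.1 q [ 0.31  0.71  1.72 -0.    0.71  0.53]
```

Run:
```python
from h import *
print(env.move_l(P(-97,0,89),rate=15,f_stop=18));st()
env.move_l(P(-135,0,89),rate=80)
env.move_l(P(-150,0,180),rate=200)
env.reach([430,60,280],Q(TH-np.pi/2));st()
im=viewer.camera("top");cv2.imwrite("pics/t3.png",im);print(rackcaps(im,(240,160,370,235)).round(1))
cv2.imwrite("pics/t3c.png",cv2.resize(im[150:230,210:320],(770,560),interpolation=cv2.INTER_CUBIC))
```

```text
True
18.15 [589.7 201.9  87.9] [-111.5    1. ] F [ 0.3 -0.2  0.1] w 19.7 q [ 0.31  0.72  1.72 -0.01  0.71  0.53]
20.05 [430.9  60.3 279.6] [-283.5  126.3] F [-0.6 -0.5 -0.4] w 19.9 q [0.11 0.18 2.05 0.   0.91 0.32]
[[-38.6 -27.4]
 [-39.4  -1.9]
 [-60.6  -1.3]
 [-61.8  20.7]]
```

View pics/t3c.png

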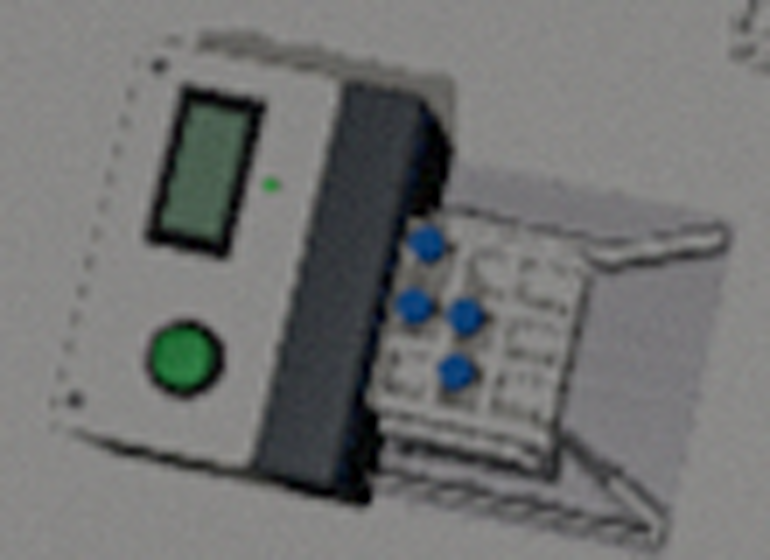

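The caps average -50 mm along the lane, so the rack looks home, with its rear edge near (575,370). I'll compare the catch before and after.

Run:
```python
import cv2,numpy as np
from h import *
ims=[cv2.imread(f"pics/{n}.png") for n in("t2","t3")]
cv2.imwrite("pics/cmp.png",np.hstack([cv2.resize(i[195:235,270:310],(400,400),interpolation=cv2.INTER_CUBIC) for i in ims]))
p=viewer.camera_params("top");T=np.linalg.inv(np.array(p["pose"]))
for a,l,z in((-104,34,26),(-104,39,26),(-152,58,26),(-100,39,36),(-100,34,36)):
    c=T@np.r_[P(a,l,z),1];print((a,l,z),((p["cx"]+p["fx"]*c[0]/-c[2]-270)*10,(p["cy"]+p["fy"]*c[1]/c[2]-195)*10))
```

```text
(-104, 34, 26) (np.float64(194.89931828526494), np.float64(168.67581134737208))
(-104, 39, 26) (np.float64(191.03505237921468), np.float64(185.83417268606524))
(-152, 58, 26) (np.float64(341.9892600632977), np.float64(286.6938174065123))
(-100, 39, 36) (np.float64(174.52371597783383), np.float64(179.3451415042901))
(-100, 34, 36) (np.float64(178.4278060961401), np.float64(162.05238038803913))
```

View pics/cmp.png

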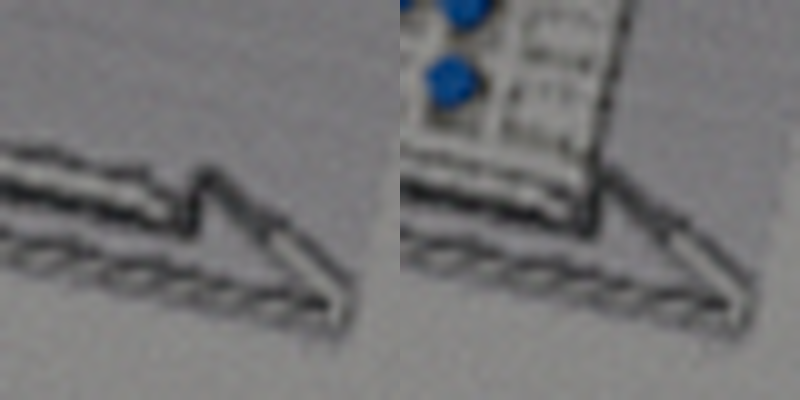

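The hook tip sits at the same spot in both views ((208,170) before, (606,170) after), now just behind the rack's rear edge, so the catch has snapped in. Now for the key.

Run:
```python
from h import *
q=Q(TH-np.pi/2)
im=cv2.imread("pics/t3.png");b=max(blobs(im,(50,90,40),(85,255,255),(210,150,275,225)),key=lambda x:x[1])
k=at(b[0],116);print(k,toR(k))
set_gripper(0)
env.reach(np.r_[k,250],q);st()
env.move_l(np.r_[k,203],rate=60,f_stop=6);st()
print(env.move_l(np.r_[k,187],rate=8,f_stop=9));st()
env.hold(0.3);st()
env.move_l(np.r_[k,206],rate=20);st()
env.move_l(np.r_[k,280],rate=150)
env.reach([430,60,300],q);st()
im=viewer.camera("top");cv2.imwrite("pics/t4.png",im);print(rackcaps(im,(240,160,370,235)).round(1))
cv2.imwrite("pics/t4c.png",im[120:260,190:440].repeat(3,0).repeat(3,1))
```

```text
[579.77661382 351.80913743] [32.88507676 42.43108648]
21.84 [579.6 350.7 250.1] [31.8 42.3] F [ 0.1  0.2 -1.2] w 0.3 q [ 0.53  0.56  1.54 -0.    1.04  0.74]
22.77 [580.  352.  203.3] [33.1 42.3] F [ 0.4 -0.6 -0.5] w 0.4 q [ 0.53  0.61  1.56 -0.    0.96  0.74]
True
24.09 [579.8 351.8 192.4] [32.9 42.4] F [-0.6 -1.1  4.8] w 0.5 q [0.53 0.63 1.57 0.   0.95 0.74]
24.39 [579.8 351.8 192.4] [32.9 42.4] F [-1.5 -0.3  5.3] w 0.6 q [ 0.53  0.63  1.57 -0.    0.95  0.74]
25.26 [579.7 351.7 205.9] [32.8 42.5] F [-0.6  0.4  0.2] w 0.8 q [ 0.53  0.61  1.56 -0.    0.97  0.74]
27.14 [430.9  60.5 300.1] [-283.3  126.3] F [ 0.1 -0.7 -0.5] w 0.6 q [0.11 0.14 2.03 0.   0.96 0.32]
[[-38.4 -27.1]
 [-39.4  -1.9]
 [-60.6  -1.3]
 [-61.8  20.7]]
```

View pics/t4c.png

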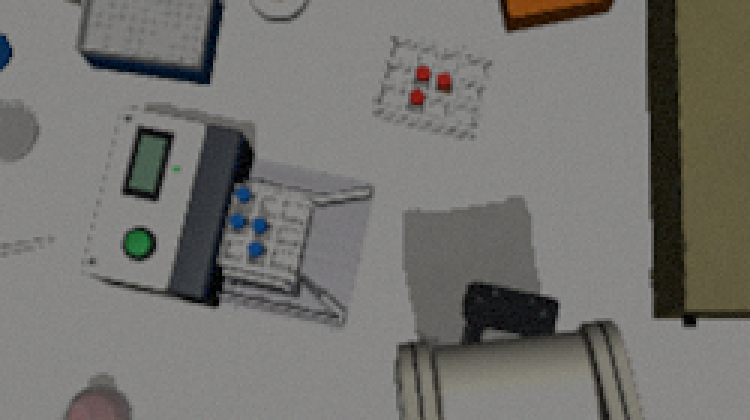

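The rack is home at (265,235) with the catch behind it. The key is back up at (138,242), and it bottomed because the force passed 4 N. The red rack and flask have not moved.

```bash
python3 -c "
from h import *
print(workorder.sign_off());st()"
```

```text
the job is handed in; nothing more can be done
None
the job is handed in; nothing more can be done
```

The blue rack is pushed home against the end stop with the catch snapped in behind it, the green start key was pressed fully down and came back up, and the job was handed in at about 27 s; no verdict was returned.

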